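Heft the look-alike nozzle tins and sort them

ROBOT

A 6-joint arm with a two-finger parallel gripper is mounted at the origin on the work surface. World frame = base frame: x ahead of the robot, y to its left, z up, the work surface at z = 0. Lengths are in mm, angles in degrees, forces in N, time in s.
With the tool pointing down it reaches from about 375 to 900 mm from the base axis. Payload 3.1 kg.
Tool frame: the origin (TCP) lies between the finger pads; the fingertips stand 14 mm ahead of it and the grasp point (between the pads) lies 5 mm behind it; z points along the fingers, y is the line along which they close (so a half turn about z gives the same grasp; the last joint's range is limited). The gripper opens to 87 mm and grips with 3 to 60 N. Pads are 19 mm wide; open, the fingers measure 117 mm over their backs; the gripper's body (75 mm by 190 mm) begins 51 mm behind the grasp point.
Start: joints at [60.59, 30.224, 82.088, -0, 67.689, -10.227], TCP at [205.321, 590.288, 203.048] pointing down, gripper open.
Joint ranges: [-176.69, 176.69], [-43.24, 126.21], [12.49, 139.97], [-82, 262], [0, 151.66], [-163.58, 163.58]. Speed limits (degrees/s): [159.86, 159.86, 180, 180, 180, 180].

INTERFACE

Orientations are given as [roll, pitch, yaw] about the fixed x, y, z axes, in that order (R = Rz(yaw) Ry(pitch) Rx(roll)).
In Python, from workcell import robot gives the robot as it stands.
- The arm moves only by the tool servo_tool, never from a script. Its argument "commands" is a list of rows, each a list of 7 numbers: the gripper's target within -1 to 1 (fully open at 1, half-way at 0, shut at -1), then the shift along the world's x, y, z normalised to -1 to 1, where 1 is 0.25 m, then the turn, a rotation vector about the world's x, y, z normalised to -1 to 1, where 1 is 180 degrees. In form: [[jaw, tx, ty, tz, rx, ry, rz], ...]. A call has 1 to 20 rows; each row is the pose to reach, as a shift and turn from the pose commanded when the call began, turning the shorter way round; what a row does not reach only later rows make up. A row lasts 1/8 s, in which the tool goes at most 62.5 mm and 10.7 degrees, less where a joint would pass 70% of its speed; a pose out of reach is approached as far as the arm can. A call with a number of a shift or a turn outside -1 to 1 is refused whole. A call with a gripper value outside its range is refused whole. The fingers move at their own pace and stop on an object; "newtons" is the grip in N (left out, the last holds). Time passes only in rows, so rows that repeat a pose let the fingers close. It gives the time, the measured TCP pose, the force, the opening and the grip force at its end, in the units of the state.
- robot.sense(): the state, without advancing time (a new reading comes with each control period).
- robot.read_camera(name): name is "scene" or "top" or "wrist"; returns a dict with "image" (420x560x3 uint8, blue, green, red), "mtx" (3x3 intrinsics, pixels), "k1" (the pictures are not rectified: a ray, as slopes to the right and down, at radius r is drawn at 1 + k1 r^2 times it, then the intrinsics apply), "pose" (4x4, takes a point from camera to world coordinates); the wrist camera has in their place "hand_eye" (4x4, takes a point from camera to tool coordinates, whose origin is the TCP and whose axes are the flange's). Camera axes: x right, y down, z forward; pixel columns grow to the right and rows downward; lengths in mm; the calibration is good to about 2 mm. A picture is of the moment at which its call begins: read the wrist's pose just before it. There is no depth.
- robot.job_done(): hands the job in; it is judged then, once.
The state is a dict: "time_s": time; "qpos": joint angles; "joint_velocities": joint speeds; "tau": joint torques, N m; "ee_pos": TCP position; "ee_rot": TCP orientation; "contact_force": force on the tool from outside, world axes, zero at the start; "ft_torque": the same for the moment, N m; "gripper_width": finger opening in mm; "gripper_force": force on a finger pad.
Only numpy, scipy, OpenCV 4.12 (cv2) and the standard library are available. Lean on these libraries where they do the work, as an engineer would, in place of code of your own. Each camera call takes 0.05 s, during which the arm holds its last target. There are 200 camera calls.

TASK

The three steel tins look alike, but one is full of metal icing nozzles, one is about half full and one is empty. Feel by lifting which is which: stand the full tin on the wooden board, stand the empty tin in the clear part of the white carton, flat on its floor, and leave the half-full tin standing on the table, about where you found it. Keep the tins upright, set them down rather than drop them, and leave the bowls and biscuits alone.

Things in the scene. Friction and masses are not known exactly. Their poses are not given: they have to be found in the camera images.
- tin_a: one of three identical-looking plain steel lidded tins, upright rigid cylinder, 64 mm diameter, 100 mm tall, standing on the table; origin at the centre of its underside, z up its axis. Masses: full about 0.73 kg (0.65 to 0.81), half-full 0.40 (0.36 to 0.44), empty 0.16; which is which changes every time. The load sits low, with slight play. Grip its side from above, fingertips some 55 mm up
- tin_b: one of three identical-looking plain steel lidded tins, upright rigid cylinder, 64 mm diameter, 100 mm tall, standing on the table; origin at the centre of its underside, z up its axis. Masses: full about 0.73 kg (0.65 to 0.81), half-full 0.40 (0.36 to 0.44), empty 0.16; which is which changes every time. The load sits low, with slight play. Grip its side from above, fingertips some 55 mm up
- tin_c: one of three identical-looking plain steel lidded tins, upright rigid cylinder, 64 mm diameter, 100 mm tall, standing on the table; origin at the centre of its underside, z up its axis. Masses: full about 0.73 kg (0.65 to 0.81), half-full 0.40 (0.36 to 0.44), empty 0.16; which is which changes every time. The load sits low, with slight play. Grip its side from above, fingertips some 55 mm up
- board: rectangular wooden board, 170 mm (its x) by 150 mm (its y), 18 mm thick, lying fixed on the table; origin at the centre of its underside, its top 18 mm above. It and the carton lie to the left and right of the tins, on sides that change
- carton: open white card carton, fixed to the table, outside 150 mm (its x) by 200 mm (its y) by 40 mm high, walls and floor 3 mm thick; origin at the centre of its underside. Biscuits stacked about 30 mm high fill its +y end, from y = +30 mm to the wall; the rest is clear
- carton_free (a point): centre of the clear part of the carton's floor, on the floor's upper face (3 mm above the table); axes as the carton's. The clear part is 144 mm (x) by 126 mm (y), centred here within 1 mm
- bowl_yellow: yellow, 104 mm across, 50 mm high open bowl, origin at the centre of its underside; a bystander to leave alone
- bowl_clay: terracotta, 104 mm across, 50 mm high open bowl, origin at the centre of its underside; a bystander to leave alone
- bowl_grey: grey, 100 mm across, 48 mm high open bowl, origin at the centre of its underside; a bystander to leave alone
- biscuit_1: star-shaped biscuit, 68 mm across the points, 9 mm thick, lying flat on the table; origin at the centre of its underside; a bystander to leave alone
- biscuit_2: star-shaped biscuit, 68 mm across the points, 9 mm thick, lying flat on the table; origin at the centre of its underside; a bystander to leave alone
- biscuit_3: star-shaped biscuit, 68 mm across the points, 9 mm thick, lying flat on the table; origin at the centre of its underside; a bystander to leave alone
Mind the look-alikes: they are no part of the job. What is shaped like the carton but turquoise is not meant.

How it is judged:
By the outcome, as a careful person would: the job done as asked, in the order asked, and still so for the second after the job is handed in, with the robot touching nothing.
It also fails if it takes over 72 s, if anything falls off the work surface, if the arm or the gripper's body presses on something with over 40 N, if the wrist force passes 120 N, or if a joint passes its speed limit or range.

## Working session

There is one attempt and no reset: what is moved stays moved. The work goes in short steps, Python scripts to look and compute and a tool call to move; the robot and the scene stay as the last step left them, time stands still between calls to the robot, and variables do not carry over. Pictures are saved under pics/ and viewed, at most 10 in all, crops included, and the job is handed in when it is done.

Besides the shell and the picture viewer there is one more tool, called after "Request:" in YAML: its name, and indented under it one key for each argument. servo_tool: Moves the arm, as the interface text tells. Its arguments: {"type":"object","properties":{"commands":{"type":"array","items":{"type":"array","items":{"type":"number","minimum":-1,"maximum":1}}},"newtons":{"type":"number"}},"required":["commands"]}

```bash
mkdir -p pics
python3 - <<'E'
from workcell import robot
import cv2,numpy as np,pickle
d={}
for n in("scene","top"):
    c=robot.read_camera(n); d[n]=c; cv2.imwrite(f"pics/{n}.png",c["image"]); print(n,c["mtx"].tolist(),c["k1"],np.round(c["pose"],3).tolist())
pickle.dump(d,open("cams.pkl","wb"))
s=robot.sense();print(s["ee_pos"],s["ee_rot"],s["time_s"],s["contact_force"],s["gripper_width"])
E
```

```text
scene [[385.5646389980154, 0.0, 283.3874646148232], [0.0, 385.5646389980154, 207.78411806294133], [0.0, 0.0, 1.0]] -0.026011104117649644 [[0.56, 0.603, -0.568, 1038.479], [0.828, -0.398, 0.394, -402.84], [0.011, -0.691, -0.722, 715.874], [0.0, 0.0, 0.0, 1.0]]
top [[526.6520002015194, 0.0, 278.4464273855612], [0.0, 526.6520002015194, 209.22653001196048], [0.0, 0.0, 1.0]] -0.033311515828055596 [[0.029, -0.998, 0.058, 431.99], [-1.0, -0.029, 0.006, -6.972], [-0.005, -0.059, -0.998, 1299.117], [0.0, 0.0, 0.0, 1.0]]
[204.99590371 589.66937579 202.17128418] [-1.7988739e+02 -1.8882815e-02  1.6081660e+02] 0.1 [ 0.43646319 -0.0348867  -0.0574872 ] 87.29670141150466
```

View pics/top.png

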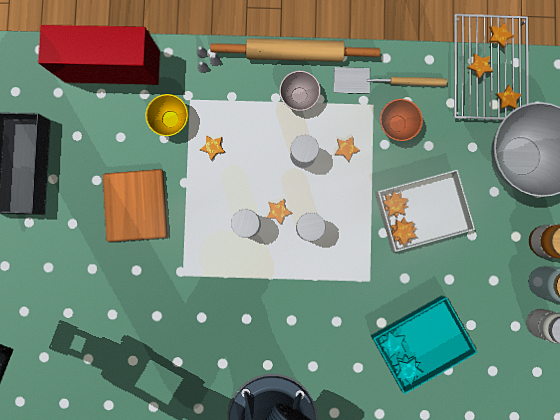

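View pics/scene.png

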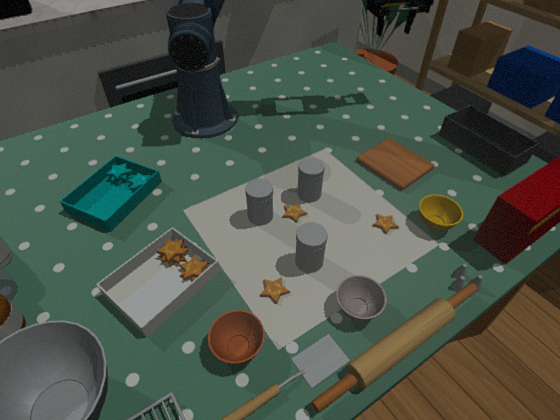

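Top view: the tins' lids are near (304,148), (245,222) and (310,226). The board is at (136,205), the white carton at (426,211) with its biscuit end at left, and the bowls at (167,115), (301,92) and (403,119). There are two carton-like things: white (426,211) and turquoise (424,344). White is the one meant. I'll enlarge to confirm and to get precise pixels.

Run:
```python
import cv2,numpy as np,pickle
d=pickle.load(open("cams.pkl","rb"))
t=d["top"]["image"]; s=d["scene"]["image"]
k=lambda im,x,y,w,h,f:cv2.resize(im[y:y+h,x:x+w],None,fx=f,fy=f,interpolation=cv2.INTER_CUBIC)
a=k(t,220,125,125,125,3);b=k(t,370,160,110,100,3);c=k(t,95,160,80,90,3)
o=np.zeros((600,800,3),np.uint8)
o[:375,:375]=a;o[:300,375:705]=b;o[300:570,375:615]=c
cv2.imwrite("pics/c1.png",o)
cv2.imwrite("pics/c2.png",k(s,90,130,360,210,2.2))
```

```text
(no output)
```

View pics/c1.png

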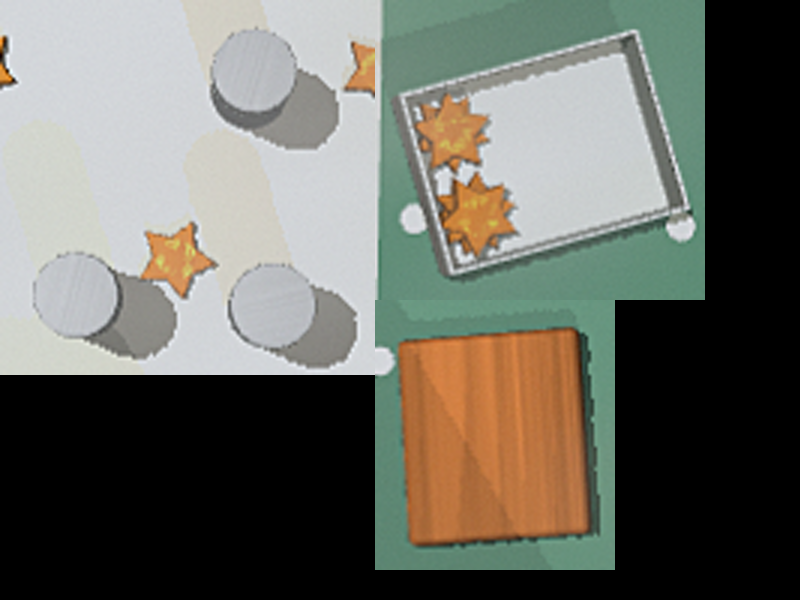

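View pics/c2.png

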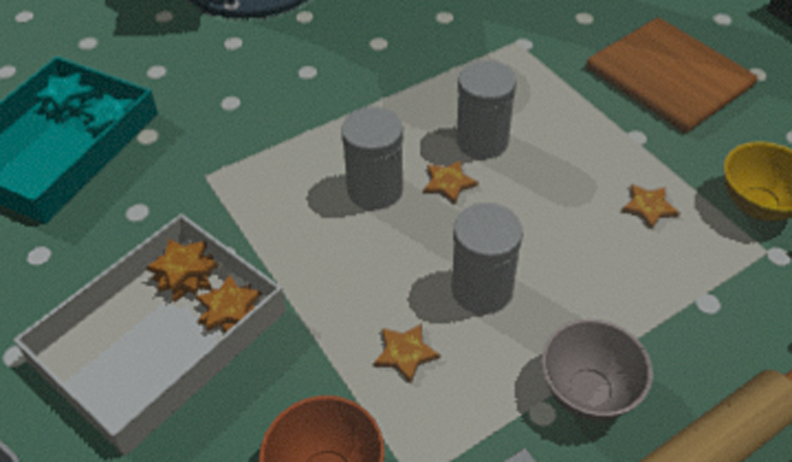

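Crops show the lids, the board corners and the white carton's rim, with biscuits at its left (+world y) end; the white carton is confirmed. Triangulating from both views.

```bash
cat > h.py <<'E'
import cv2,numpy as np,pickle
d=pickle.load(open("cams.pkl","rb"))
def ray(c,p):
    K=c["mtx"];q=np.array([(p[0]-K[0,2])/K[0,0],(p[1]-K[1,2])/K[1,1]]);u=q.copy()
    for _ in range(10):u=q/(1+c["k1"]*(u@u))
    R=c["pose"]; v=R[:3,:3]@[u[0],u[1],1];return R[:3,3],v/np.linalg.norm(v)
def plane(n,p,z):
    o,v=ray(d[n],p);return o+v*(z-o[2])/v[2]
def tri(a,b):
    A=np.zeros((3,3));B=np.zeros(3)
    for n,p in(("top",a),("scene",b)):
        o,v=ray(d[n],p);M=np.eye(3)-np.outer(v,v);A+=M;B+=M@o
    return np.linalg.solve(A,B)
E
python3 - <<'E'
from h import *
np.set_printoptions(precision=1,suppress=True)
s=lambda x,y:(x/2.2+90,y/2.2+130)
T={"far":((304.7,148.3),s(488,228),100),"left":((245.7,223.3),s(487,82),100),"right":((310.7,227.3),s(373,128),100),
"b0":((166.7,237.3),s(588,62),18),"b1":((107.7,241.7),s(658,19),18),"b2":((103.3,174),s(756,74),18),"b3":((162.7,169.3),s(686,124),18),
"c0 bisc lowx":((395,251.7),s(182,216),40),"c1 bisc hix":((379,191.7),s(281,288),40),"c2 hix":((457.3,170.7),s(118,435),40),"c3":((474.3,230),s(17,342),40)}
P={}
for k,(a,b,z) in T.items():
    P[k]=plane("top",a,z);print(k,tri(a,b),plane("top",a,z),plane("scene",b,z))
c=[P[k] for k in P if k[0]=='c'];b=[P[k] for k in P if k[0]=='b']
C=np.mean(c,0);yy=(c[0]+c[1]-c[2]-c[3])/2;u=yy/np.linalg.norm(yy)
print("carton",C,np.linalg.norm(yy),np.linalg.norm(c[0]-c[1]),np.linalg.norm(c[2]-c[3]),u,"free",C-u*33.5)
print("board",np.mean(b,0),[np.linalg.norm(b[i]-b[(i+1)%4]) for i in range(4)])
for n,p in(("clay",(403,119)),("grey",(301,92)),("yellow",(167,115))):print(n,plane("top",p,45))
for p in((278,211),(347,148),(213,148)):print("bisc",plane("top",p,9))
E
```

```text
far [644.8 -56.1  94.3] [644.  -55.6 100. ] [648.2 -59.5 100. ]
left [468.3  75.1  90. ] [467.9  74.3 100. ] [477.6  67.7 100. ]
right [463.4 -74.1  91.8] [463.  -73.9 100. ] [471.2 -78.1 100. ]
b0 [431.7 275.2   5.7] [430.6 271.2  18. ] [443.1 264.9  18. ]
b1 [416.4 419.6   8.6] [415.6 415.4  18. ] [425.4 410.   18. ]
b2 [580.8 434.1  16.8] [581.3 434.3  18. ] [581.2 431.8  18. ]
b3 [596.8 288.2  15.6] [596.9 288.   18. ] [598.1 285.3  18. ]
c0 bisc lowx [ 411.9 -282.    31.1] [ 412.2 -279.9   40. ] [ 420.  -283.7   40. ]
c1 bisc hix [ 555.5 -239.3   34.8] [ 554.7 -239.    40. ] [ 559.7 -239.9   40. ]
c2 hix [ 613.  -428.6   30.5] [ 611.  -427.4   40. ] [ 619.9 -426.5   40. ]
c3 [ 469.7 -473.6   28.2] [ 469.3 -469.6   40. ] [ 479.7 -472.    40. ]
carton [ 511.8 -354.    40. ] 197.35944828661866 148.2612170952589 147.92791356600466 [-0.3  1.   0. ] free [ 521.4 -386.    40. ]
board [506.1 352.2  18. ] [np.float64(144.97082369131155), np.float64(166.78700577379038), np.float64(147.13762777149043), np.float64(167.09471978734445)]
clay [ 732.  -293.2   45. ]
grey [791.  -45.3  45. ]
yellow [725.9 277.1  45. ]
bisc [503.    2.2   9. ]
bisc [ 663.8 -163.8    9. ]
bisc [654.5 167.5   9. ]
```

Request:
servo_tool:
  commands:
    - [1,0.52,-1,0,0,0,0]
    - [1,0.52,-1,0,0,0,0]
    - [1,0.52,-1,0,0,0,0]
    - [1,0.52,-1,0,0,0,0]
    - [1,0.52,-1,0,0,0,0]
    - [1,0.52,-1,0,0,0,0]

```text
time_s: 0.85
ee_pos: [336.0, 338.6, 202.9]
ee_rot: [-180.0, -0.0, 160.6]
contact_force: [0.9, 0.2, 0.2]
gripper_width: 86.9
gripper_force: 0.0
```

Request:
servo_tool:
  commands:
    - [1,0.53,-1,0,0,0,0]
    - [1,0.53,-1,0,0,0,0]
    - [1,0.53,-1,0,0,0,0]
    - [1,0.53,-1,0,0,0,0]
    - [1,0.53,-1,0,0,0,0]
    - [1,0.53,-1,0,0,0,0]
    - [1,0.53,-1,0,0,0,0]
    - [1,0.53,-1,0,0,0,0]

```text
time_s: 1.85
ee_pos: [466.9, 91.8, 202.9]
ee_rot: [180.0, -0.1, 160.9]
contact_force: [-0.7, 0.4, 0.3]
gripper_width: 87.0
gripper_force: 0.0
```

Run:
```python
from workcell import robot
import cv2,numpy as np,pickle
s=robot.sense();c=robot.read_camera("wrist");c["s"]=s;pickle.dump(c,open("w1.pkl","wb"))
cv2.imwrite("pics/w1.png",c["image"]);print(s["ee_pos"],s["ee_rot"],s["contact_force"],s["time_s"],c["mtx"].tolist(),c["k1"],np.round(c["hand_eye"],3).tolist())
```

```text
[466.87167805  91.82097803 202.91782183] [ 1.79996752e+02 -5.60815842e-02  1.60947492e+02] [-0.69294685  0.39759654  0.31344603] 1.85 [[305.5613287950501, 0.0, 278.8139762922084], [0.0, 305.5613287950501, 212.63719352646004], [0.0, 0.0, 1.0]] -0.06735001009699378 [[0.0, -0.964, -0.267, 73.546], [1.0, 0.0, -0.001, -0.106], [0.001, -0.267, 0.964, -180.966], [0.0, 0.0, 0.0, 1.0]]
```

View pics/w1.png

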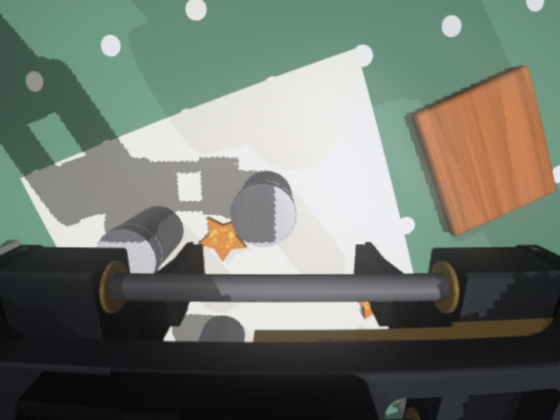

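Wrist view: the left tin's lid is at (264,209), the right tin partly hidden at (135,245), the board's corners at (414,115), (524,67), (555,190) and (457,235).

```bash
cat >> h.py <<'E'
from scipy.spatial.transform import Rotation as Ro
def wrist(f):
    c=pickle.load(open(f,"rb"));T=np.eye(4);T[:3,:3]=Ro.from_euler("xyz",c["s"]["ee_rot"],degrees=True).as_matrix();T[:3,3]=c["s"]["ee_pos"]
    c["pose"]=T@c["hand_eye"];d[f]=c;return f
E
python3 - <<'E'
from h import *
np.set_printoptions(precision=1,suppress=True)
w=wrist("w1.pkl")
print("tin",plane(w,(264,209),100))
b=[plane(w,p,18) for p in((414,115),(524,67),(555,190),(457,235))];print(np.array(b),np.mean(b,0))
# height of lid: wrist + top rays
for k,pt,pw in(("tin",(245.7,223.3),(264,209)),("board",(103.3,174),(555,190)),("board",(162.7,169.3),(457,235)),("board",(107.7,241.7),(524,67))):
    A=np.zeros((3,3));B=np.zeros(3)
    for n,p in(("top",pt),(w,pw)):
        o,v=ray(d[n],p);M=np.eye(3)-np.outer(v,v);A+=M;B+=M@o
    print(k,np.linalg.solve(A,B))
E
```

```text
tin [463.4  77.5 100. ]
[[432.7 269.5  18. ]
 [419.5 410.2  18. ]
 [580.8 430.7  18. ]
 [596.8 291.4  18. ]] [507.5 350.5  18. ]
tin [468.1  75.3  81. ]
board [582.5 435.4  13.2]
board [595.8 288.6  21.1]
board [417.8 418.    8.9]
```

Request:
servo_tool:
  commands:
    - [1,-0.005,-0.057,-0.1,0,0,0]
    - [1,-0.005,-0.057,-0.25,0,0,0]
    - [1,-0.005,-0.057,-0.4,0,0,0]
    - [1,-0.005,-0.057,-0.5,0,0,0]
    - [1,-0.005,-0.057,-0.536,0,0,0]
    - [1,-0.005,-0.057,-0.536,0,0,0]
    - [-1,-0.005,-0.057,-0.536,0,0,0]
    - [-1,-0.005,-0.057,-0.536,0,0,0]
    - [-1,-0.005,-0.057,-0.536,0,0,0]
    - [-1,-0.005,-0.057,-0.536,0,0,0]
    - [-1,-0.005,-0.057,-0.536,0,0,0]
    - [-1,-0.005,-0.057,-0.536,0,0,0]
  newtons: 40

```text
time_s: 3.4
ee_pos: [467.1, 75.9, 69.6]
ee_rot: [180.0, 0.1, 160.8]
contact_force: [-0.6, -0.6, 6.4]
gripper_width: 62.8
gripper_force: 40.0
```

Request:
servo_tool:
  commands:
    - [-1,0,0,0.02,0,0,0]
    - [-1,0,0,0.06,0,0,0]
    - [-1,0,0,0.11,0,0,0]
    - [-1,0,0,0.15,0,0,0]
    - [-1,0,0,0.16,0,0,0]
    - [-1,0,0,0.16,0,0,0]
    - [-1,0,0,0.16,0,0,0]
    - [-1,0,0,0.16,0,0,0]

```text
time_s: 4.4
ee_pos: [466.3, 76.0, 108.7]
ee_rot: [-180.0, -0.1, 160.8]
contact_force: [0.4, -0.1, -1.7]
gripper_width: 63.0
gripper_force: 40.0
```

Request:
servo_tool:
  commands:
    - [-1,0,0,0,0,0,0]
    - [-1,0,0,0,0,0,0]

```text
time_s: 4.65
ee_pos: [466.5, 76.1, 108.9]
ee_rot: [-180.0, -0.0, 160.8]
contact_force: [0.4, -0.1, -2.7]
gripper_width: 62.8
gripper_force: 40.0
```

Request:
servo_tool:
  commands:
    - [-1,0,0,0,0,0,0]

```text
time_s: 4.78
ee_pos: [466.6, 76.0, 109.0]
ee_rot: [-180.0, -0.0, 160.8]
contact_force: [0.4, 0.4, -1.1]
gripper_width: 63.1
gripper_force: 40.0
```

Request:
servo_tool:
  commands:
    - [-1,0,0,-0.06,0,0,0]
    - [-1,0,0,-0.11,0,0,0]
    - [-1,0,0,-0.14,0,0,0]
    - [-1,0,0,-0.154,0,0,0]
    - [-1,0,0,-0.158,0,0,0]
    - [-1,0,0,-0.158,0,0,0]
    - [1,0,0,-0.158,0,0,0]
    - [1,0,0,-0.158,0,0,0]
    - [1,0,0,-0.158,0,0,0]
    - [1,0,0,-0.1,0,0,0]
    - [1,0,0,0.05,0,0,0]
    - [1,0,0,0.2,0,0,0]
    - [1,0,-0.1,0.32,0,0,0]
    - [1,-0.014,-0.3,0.32,0,0,0]
    - [1,-0.014,-0.5,0.32,0,0,0]
    - [1,-0.014,-0.6,0.32,0,0,0]
    - [1,-0.014,-0.6,0.32,0,0,0]
    - [1,-0.014,-0.6,0.32,0,0,0]

```text
time_s: 7.02
ee_pos: [462.6, -73.2, 188.9]
ee_rot: [180.0, -0.1, 160.8]
contact_force: [0.2, 0.4, -1.0]
gripper_width: 87.0
gripper_force: 0.0
```

Run:
```python
from workcell import robot
import cv2,numpy as np,pickle
s=robot.sense();c=robot.read_camera("wrist");c["s"]=s;pickle.dump(c,open("w2.pkl","wb"))
cv2.imwrite("pics/w2.png",c["image"]);print(s["ee_pos"],s["contact_force"],s["time_s"])
```

```text
[462.61864667 -73.22636458 188.92160648] [ 0.24480314  0.4462507  -0.98874717] 7.025
```

View pics/w2.png

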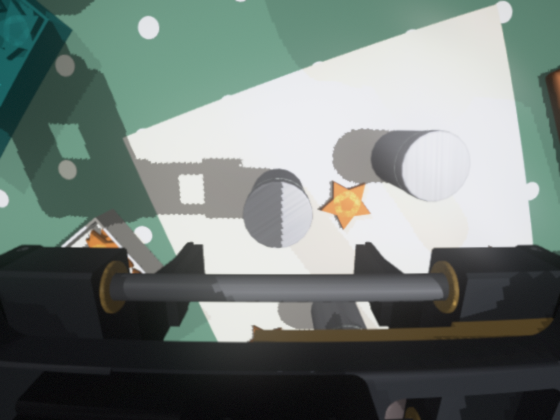

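Right tin's lid at (278,212) lies midway between the fingers; the left tin at (435,165) stands upright where it was.

Request:
servo_tool:
  commands:
    - [1,0,0,-0.15,0,0,0]
    - [1,0,0,-0.3,0,0,0]
    - [1,0,0,-0.43,0,0,0]
    - [1,0,0,-0.48,0,0,0]
    - [1,0,0,-0.48,0,0,0]
    - [-1,0,0,-0.48,0,0,0]
    - [-1,0,0,-0.48,0,0,0]
    - [-1,0,0,-0.48,0,0,0]
    - [-1,0,0,-0.48,0,0,0]
    - [-1,0,0,-0.48,0,0,0]
    - [-1,0,0,-0.46,0,0,0]
    - [-1,0,0,-0.42,0,0,0]
    - [-1,0,0,-0.37,0,0,0]
    - [-1,0,0,-0.33,0,0,0]
    - [-1,0,0,-0.32,0,0,0]
    - [-1,0,0,-0.32,0,0,0]
    - [-1,0,0,-0.32,0,0,0]
    - [-1,0,0,-0.32,0,0,0]

```text
time_s: 9.32
ee_pos: [462.8, -73.9, 108.7]
ee_rot: [180.0, -0.0, 160.8]
contact_force: [-0.4, -0.1, -6.8]
gripper_width: 63.2
gripper_force: 40.0
```

Request:
servo_tool:
  commands:
    - [-1,0,0,0,0,0,0]
    - [-1,0,0,0,0,0,0]

```text
time_s: 9.57
ee_pos: [463.0, -73.9, 108.9]
ee_rot: [-180.0, -0.0, 160.8]
contact_force: [1.0, -0.5, -7.2]
gripper_width: 62.6
gripper_force: 40.0
```

Request:
servo_tool:
  commands:
    - [-1,0,0,0,0,0,0]

```text
time_s: 9.7
ee_pos: [463.1, -73.9, 109.0]
ee_rot: [-180.0, -0.0, 160.8]
contact_force: [-0.2, 0.3, -6.7]
gripper_width: 63.0
gripper_force: 40.0
```

The right tin reads about 6.9 N, so it is the full one; the left read about 1.8 N (empty). Carrying the full one to the board.

Request:
servo_tool:
  commands:
    - [-1,0,0,0.08,0,0,0]
    - [-1,0,0,0.2,0,0,0]
    - [-1,0,0,0.32,0,0,0]
    - [-1,0,0,0.4,0,0,0]
    - [-1,0,0.06,0.4,0,0,0]
    - [-1,0,0.16,0.4,0,0,0]
    - [-1,0,0.3,0.4,0,0,0]
    - [-1,0,0.44,0.4,0,0,0]
    - [-1,0,0.58,0.4,0,0,0]
    - [-1,0,0.72,0.4,0,0,0]
    - [-1,0,0.86,0.4,0,0,0]
    - [-1,0,1,0.4,0,0,0]

```text
time_s: 11.2
ee_pos: [460.9, 178.0, 207.3]
ee_rot: [-179.9, -0.2, 160.8]
contact_force: [-0.8, -0.2, -7.7]
gripper_width: 63.0
gripper_force: 40.0
```

Request:
servo_tool:
  commands:
    - [-1,0.03,0.14,0,0,0,0]
    - [-1,0.07,0.28,0,0,0,0]
    - [-1,0.11,0.42,0,0,0,0]
    - [-1,0.15,0.55,0,0,0,0]
    - [-1,0.17,0.64,0,0,0,0]
    - [-1,0.176,0.69,0,0,0,0]
    - [-1,0.176,0.7,-0.02,0,0,0]
    - [-1,0.176,0.7,-0.12,0,0,0]
    - [-1,0.176,0.7,-0.24,0,0,0]
    - [-1,0.176,0.7,-0.36,0,0,0]
    - [-1,0.176,0.7,-0.42,0,0,0]
    - [-1,0.176,0.7,-0.44,0,0,0]
    - [-1,0.176,0.7,-0.44,0,0,0]
    - [-1,0.176,0.7,-0.44,0,0,0]

```text
time_s: 12.95
ee_pos: [508.1, 351.4, 100.3]
ee_rot: [179.9, 0.1, 160.8]
contact_force: [0.5, -0.4, -6.3]
gripper_width: 62.7
gripper_force: 40.0
```

Run:
```python
from workcell import robot
import cv2,numpy as np
c=robot.read_camera("top");a=c["image"][130:270,60:360];cv2.imwrite("pics/t2.png",cv2.resize(a,None,fx=2.6,fy=2.6))
s=robot.sense();print(s["ee_pos"],s["contact_force"],s["gripper_width"])
```

```text
[507.95951041 351.43366461 100.29402566] [ 0.14826094  0.18307147 -7.3756939 ] 62.76426859991868
```

View pics/t2.png

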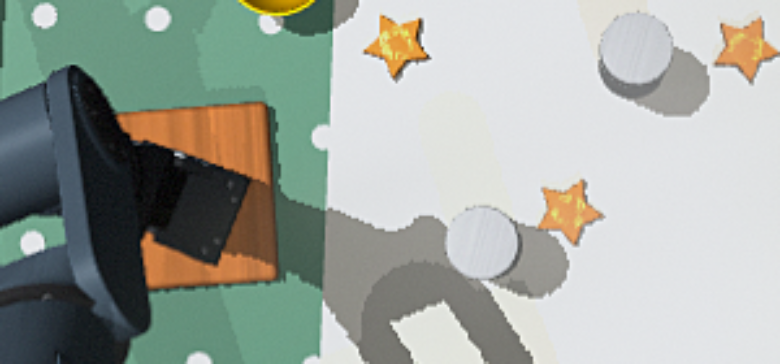

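The gripper with the full tin is over the board; the empty tin and the far tin are undisturbed. Setting down.

Request:
servo_tool:
  commands:
    - [-1,0,0,-0.015,0,0,0]
    - [-1,0,0,-0.03,0,0,0]
    - [-1,0,0,-0.04,0,0,0]
    - [-1,0,0,-0.046,0,0,0]
    - [-1,0,0,-0.05,0,0,0]
    - [-1,0,0,-0.05,0,0,0]
    - [-1,0,0,-0.05,0,0,0]

```text
time_s: 13.88
ee_pos: [507.1, 350.9, 87.8]
ee_rot: [-180.0, 0.0, 160.8]
contact_force: [-3.8, -3.4, 5.8]
gripper_width: 62.9
gripper_force: 40.0
```

Request:
servo_tool:
  commands:
    - [1,0,0,0,0,0,0]
    - [1,0,0,0,0,0,0]
    - [1,0,0,0,0,0,0]
    - [1,0,0,0.06,0,0,0]
    - [1,0,0,0.2,0,0,0]
    - [1,0,0,0.4,0,0,0]
    - [1,0,0,0.48,0,0,0]
    - [1,-0.05,-0.2,0.48,0,0,0]
    - [1,-0.1,-0.4,0.48,0,0,0]
    - [1,-0.13,-0.6,0.48,0,0,0]
    - [1,-0.16,-0.8,0.48,0,0,0]
    - [1,-0.16,-1,0.48,0,0,0]
    - [1,-0.16,-1,0.48,0,0,0]
    - [1,-0.16,-1,0.48,0,0,0]

```text
time_s: 15.62
ee_pos: [467.6, 101.3, 207.3]
ee_rot: [179.9, 0.1, 160.8]
contact_force: [0.4, 0.1, -0.5]
gripper_width: 86.8
gripper_force: 0.0
```

Request:
servo_tool:
  commands:
    - [1,0,-0.1,0,0,0,0]
    - [1,0,-0.1,-0.02,0,0,0]
    - [1,0,-0.1,-0.2,0,0,0]
    - [1,0,-0.1,-0.38,0,0,0]
    - [1,0,-0.1,-0.5,0,0,0]
    - [1,0,-0.1,-0.55,0,0,0]
    - [1,0,-0.1,-0.55,0,0,0]
    - [-1,0,-0.1,-0.55,0,0,0]
    - [-1,0,-0.1,-0.55,0,0,0]
    - [-1,0,-0.1,-0.55,0,0,0]
    - [-1,0,-0.1,-0.55,0,0,0]
    - [-1,0,-0.1,-0.55,0,0,0]
    - [-1,0,-0.1,-0.5,0,0,0]
    - [-1,0,-0.1,-0.38,0,0,0]
    - [-1,0,-0.1,-0.24,0,0,0]
    - [-1,0,-0.1,-0.1,0,0,0]
    - [-1,0,-0.1,0,0,0,0]
    - [-1,0,-0.1,0,0,0,0]
    - [-1,0,-0.1,0,0,0,0]
    - [-1,0,-0.1,0,0,0,0]

```text
time_s: 18.12
ee_pos: [465.9, 76.1, 205.2]
ee_rot: [-180.0, -0.2, 160.8]
contact_force: [-0.8, -1.1, -2.0]
gripper_width: 62.8
gripper_force: 40.0
```

Run:
```python
from workcell import robot
import numpy as np
f=[]
for _ in range(8):
    f.append(robot.sense()["contact_force"][2]);robot.read_camera("wrist")
print(np.round(f,1),np.mean(f),robot.sense()["gripper_width"],robot.sense()["ee_pos"])
```

```text
[-2.  -1.8 -2.1 -1.1 -1.  -1.3 -1.4 -1.5] -1.5298918520934872 63.113681497884556 [467.03986101  76.02238729 206.35882706]
```

Empty confirmed (1.53 N mean, about 0.16 kg). Carrying to the carton's clear part.

Request:
servo_tool:
  commands:
    - [-1,0,-0.06,0,0,0,0]
    - [-1,0.01,-0.18,0,0,0,0]
    - [-1,0.02,-0.32,0,0,0,0]
    - [-1,0.04,-0.46,0,0,0,0]
    - [-1,0.06,-0.6,0,0,0,0]
    - [-1,0.08,-0.74,0,0,0,0]
    - [-1,0.1,-0.88,0,0,0,0]
    - [-1,0.1,-1,0,0,0,0]

```text
time_s: 19.52
ee_pos: [492.1, -176.5, 206.6]
ee_rot: [-180.0, 0.0, 160.8]
contact_force: [0.2, 0.3, -0.6]
gripper_width: 63.1
gripper_force: 40.0
```

Request:
servo_tool:
  commands:
    - [-1,0.02,-0.14,0,0,0,0]
    - [-1,0.04,-0.28,0,0,0,0]
    - [-1,0.06,-0.42,0,0,0,0]
    - [-1,0.08,-0.56,0,0,0,0]
    - [-1,0.1,-0.7,0,0,0,0]
    - [-1,0.12,-0.8,0,0,0,0]
    - [-1,0.12,-0.848,0,0,0,0]
    - [-1,0.12,-0.848,-0.02,0,0,0]
    - [-1,0.12,-0.848,-0.1,0,0,0]
    - [-1,0.12,-0.848,-0.2,0,0,0]
    - [-1,0.12,-0.848,-0.25,0,0,0]
    - [-1,0.12,-0.848,-0.25,0,0,0]
    - [-1,0.12,-0.848,-0.25,0,0,0]

```text
time_s: 21.15
ee_pos: [522.6, -386.2, 144.9]
ee_rot: [-180.0, 0.1, 160.8]
contact_force: [0.5, 0.3, -1.5]
gripper_width: 62.9
gripper_force: 40.0
```

Run:
```python
from workcell import robot
import cv2,numpy as np,pickle
s=robot.sense();c=robot.read_camera("wrist");a=robot.read_camera("scene")
o=np.hstack([cv2.resize(c["image"],(440,330)),cv2.resize(a["image"][120:300,60:252],(352,330))]);cv2.imwrite("pics/w3.png",o)
print(s["ee_pos"],s["contact_force"],s["time_s"])
```

```text
[ 522.63322887 -386.17475257  144.94914027] [ 0.53226919  0.26035281 -1.52115003] 21.15
```

View pics/w3.png

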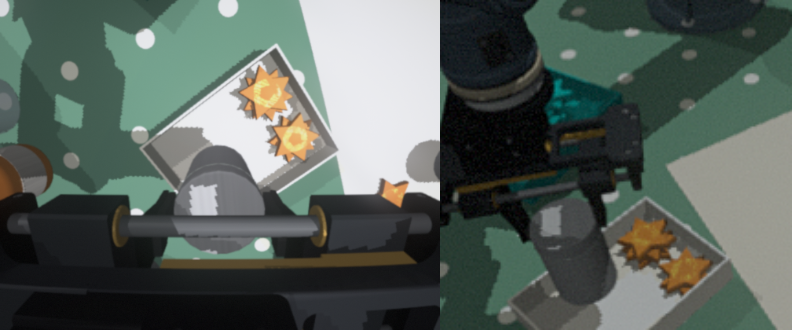

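The tin (lid near (220,210)) hangs over the carton's clear end, biscuits at (265,92) and (293,138); rim corners at (275,46), (140,150), (337,150). Checking the carton's place with these.

Run:
```python
from h import *
from workcell import robot
np.set_printoptions(precision=1,suppress=True)
s=robot.sense();c=robot.read_camera("wrist");c["s"]=s;pickle.dump(c,open("w3.pkl","wb"));w=wrist("w3.pkl")
q=560/440
a,b,e=[plane(w,(x*q,y*q),40) for x,y in((275,46),(140,150),(337,150))]
print(a,b,e,(b+e)/2)
u=(a-b)/np.linalg.norm(a-b);print(np.linalg.norm(a-b),np.linalg.norm(a-e),(b+e)/2-33.5*u)
```

```text
[ 417.2 -284.9   40. ] [ 476.  -473.1   40. ] [ 555.1 -244.4   40. ] [ 515.6 -358.8   40. ]
197.1929831825473 143.7552007683369 [ 525.5 -390.7   40. ]
```

Request:
servo_tool:
  commands:
    - [-1,0.008,-0.008,-0.06,0,0,0]
    - [-1,0.008,-0.008,-0.15,0,0,0]
    - [-1,0.008,-0.008,-0.22,0,0,0]
    - [-1,0.008,-0.008,-0.255,0,0,0]
    - [-1,0.008,-0.008,-0.27,0,0,0]
    - [-1,0.008,-0.008,-0.28,0,0,0]
    - [-1,0.008,-0.008,-0.286,0,0,0]
    - [-1,0.008,-0.008,-0.29,0,0,0]
    - [-1,0.008,-0.008,-0.29,0,0,0]

```text
time_s: 22.42
ee_pos: [524.6, -388.5, 72.8]
ee_rot: [-180.0, 0.1, 160.8]
contact_force: [-0.2, 0.5, 4.2]
gripper_width: 63.0
gripper_force: 40.0
```

Request:
servo_tool:
  commands:
    - [1,0,0,0,0,0,0]
    - [1,0,0,0,0,0,0]
    - [1,0,0,0,0,0,0]
    - [1,0,0,0.06,0,0,0]
    - [1,0,0,0.2,0,0,0]
    - [1,0,0,0.4,0,0,0]
    - [1,0,0,0.55,0,0,0]
    - [1,-0.2,0.2,0.6,0,0,0]
    - [1,-0.4,0.5,0.6,0,0,0]
    - [1,-0.4,0.8,0.6,0,0,0]
    - [1,-0.4,1,0.6,0,0,0]
    - [1,-0.4,1,0.6,0,0,0]
    - [1,-0.4,1,0.6,0,0,0]

```text
time_s: 24.05
ee_pos: [423.5, -135.9, 222.5]
ee_rot: [-180.0, 0.0, 161.0]
contact_force: [-0.1, -0.4, 0.1]
gripper_width: 87.3
gripper_force: 0.0
```

Run:
```python
from workcell import robot
import cv2,numpy as np
t=robot.read_camera("top")["image"];a=robot.read_camera("scene")["image"]
cv2.imwrite("pics/f.png",np.hstack([cv2.resize(t,(400,300)),cv2.resize(a,(400,300))]))
print(robot.sense()["ee_pos"],robot.sense()["time_s"])
```

```text
[ 424.92186718 -138.71694615  222.47052986] 24.15
```

View pics/f.png

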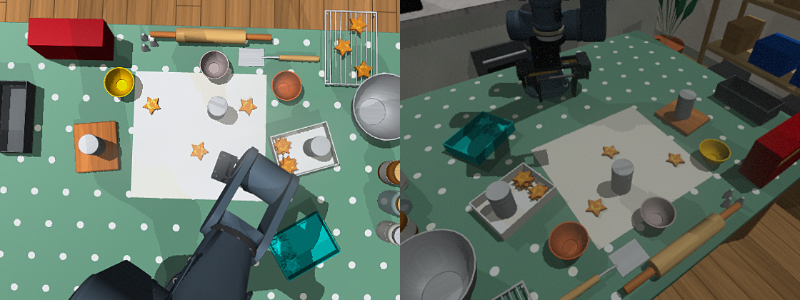

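The full tin stands on the board (top view (90,145)). The empty tin stands in the carton's clear part (318,148). The half-full tin is untouched at (217,106). Everything is upright and the bystanders haven't moved.

```bash
python3 -c "
from workcell import robot
print(robot.job_done())"
```

```text
the job is handed in; nothing more can be done
None
```

The job is handed in: the full tin (about 0.70 kg felt) is on the board, the empty one (about 0.16 kg) is on the carton floor, and the third, half-full by elimination and never lifted, stands where it was found.

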